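Scrap the miscast knobs and bar the crate

ROBOT

A 7-joint arm with a two-finger parallel gripper is mounted at the origin on the work surface. World frame = base frame: x ahead of the robot, y to its left, z up, the work surface at z = 0. Lengths are in m, angles in rad, forces in N, time in s.
With the tool pointing down it reaches from about 0.4 to 0.85 m from the base axis. Payload 10.4 kg.
Tool frame: the origin (TCP) lies midway between the tips of the shut fingers; the grasp point (between the pads) lies 19 mm behind it (tcp_to_grasp is the z of the grasp point in the tool frame, in m); z points along the fingers, y is the line along which they close (so a half turn about z gives the same grasp; the last joint's range is limited). The gripper opens to 87 mm and grips with 3 to 60 N. Pads are 19 mm wide; open, the fingers measure 117 mm over their backs; the gripper's body (75 mm by 190 mm) begins 51 mm behind the grasp point.
Start: joints at [1.178, 0.332, -0.065, 1.46, 0.022, 1.35, -0.088], TCP at [0.226, -0.583, 0.223] pointing down, gripper open.
Joint ranges: [-2.6, 2.6], [-0.5, 2.12], [-1.47, 1.34], [0.16, 2.42], [-1.27, 4.41], [0.06, 2.06], [-2.6, 2.6]. Speed limits (rad/s): [2.22, 2.22, 2.79, 2.79, 3.14, 3.14, 3.14].

INTERFACE

Orientations are given as a unit quaternion [x, y, z, w].
In Python, from station import * gives the robot as it stands.
- The arm moves only by the tool servo_tool, never from a script. Its argument "moves" is one flat list of numbers, 7 for each row, row after row: the shift along the tool's x, y, z as a fraction of full scale, then the turn, a rotation vector about the tool's x, y, z as a fraction of full scale, then the opening, from -1 (shut) to 1 (fully open). A call has 1 to 5 rows; each row shifts and turns the commanded pose from where the row before left it, along the tool's axes as they then stand; what a row does not reach is not made up. Full scale, the value 1, is 250 mm for a shift and 0.15 rad for a turn. A row lasts 1/10 s, in which the tool goes at most 50 mm and 8.59 degrees, less where a joint would pass 70% of its speed; a pose out of reach is approached as far as the arm can. A call with a number of a shift or a turn outside -1 to 1 is refused whole. A call with a gripper value outside its range is refused whole. The fingers move at their own pace and stop on an object; "squeeze" is the grip in N (left out, the last holds). Time passes only in rows, so rows that do not move let the fingers close. It gives the time, the measured TCP pose, the force, the opening and the grip force at its end, in the units of the state.
- get_obs(): the state, without advancing time (a new reading comes with each control period).
- snapshot(name): name is "scene" or "top"; returns (picture, depth): 384x512x3 uint8, red, green, blue; 384x512 float32, m along the optical axis (not along the pixel's ray), 0 where there is no reading.
- camera_model(name): a dict with "fx", "fy", "cx", "cy" (pixels), "k1" (the pictures are not rectified: a ray, as slopes to the right and down, at radius r is drawn at 1 + k1 r^2 times it, then the intrinsics apply), "R" (3x3) and "t" (3): a world point X has camera coordinates R X + t. Camera axes: x right, y down, z forward; pixel columns grow to the right and rows downward; lengths in m; the calibration is good to about 2 mm. A picture is of the moment at which its call begins. camera_model takes no time and is no camera call.
- hand_in(): hands the job in; it is judged then, once.
The state is a dict: "time": time; "joints": joint angles; "qd": joint speeds; "effort": joint torques, N m; "tool_pos": TCP position; "ee_rot": TCP orientation; "wrist_force": force on the tool from outside, world axes, zero at the start; "torque": the same for the moment, N m; "width": finger opening in m; "grip_force": force on a finger pad.
Only numpy, scipy, OpenCV 4.12 (cv2) and the standard library are available. Lean on these libraries where they do the work, as an engineer would, in place of code of your own. Each camera call takes 0.05 s, during which the arm holds its last target. There are 200 camera calls.

TASK

Two of the four cast bronze knobs on the work board came out short, without a ball on top: drop both of them into the grey scrap crate. Then lay the long steel bar lengthways across the crate, resting in the notched saddles at both ends and sticking out beyond both; set it down in them rather than dropping it. Leave the good knobs and everything else standing or lying where it is.

Things in the scene. Friction and masses are not known exactly. Their poses are not given: they have to be found in the camera images.
- short_a: Miscast bronze knob, one of two: 40 x 40 x 10 mm square foot with a plain round stem of 22 mm diameter on it, 48 mm tall overall, no ball on top; 0.25 kg. Stands upright on the work board, foot turned at any angle. Origin: centre of the foot's underside, z up along the stem.
- short_b: The other miscast bronze knob, same as short_a.
- short_a_mid (a point): Point on the stem's axis of short_a, 24 mm above its underside.
- short_b_mid (a point): Point on the stem's axis of short_b, 24 mm above its underside.
- whole_a: Good bronze knob: same foot and stem as the miscast ones but with a ball of 31 mm diameter on top, 79 mm tall overall; stands on the work board and stays there. Origin: centre of the underside.
- whole_b: The other good bronze knob, same as whole_a; stays.
- board: Fixed plywood work board lying on the bench, 320 (x) x 210 (y) x 6 mm. Origin: centre of its underside, on the bench. The four knobs, the bottle and the tin stand on it in six places (2 columns of 3, about 100 mm apart) in any arrangement.
- crate: Fixed open grey sheet-steel crate, 130 (x) x 220 (y) x 75 mm tall, walls and floor 6 mm. On top of each short end wall a steel saddle, 70 (x) x 14 mm (y), at y = +-105 to +-119 mm, its seat 80 mm above the bench, with two 10 mm prongs up to 99 mm that leave a 32 mm notch, open above, centred on x = 0. Origin: centre of its underside, on the bench.
- saddle_left (a point): Middle of the seat of the saddle on the crate's +y end (crate frame 0, 112, 80 mm).
- saddle_right (a point): Middle of the seat of the saddle on the crate's -y end (crate frame 0, -112, 80 mm).
- bar: Long flat steel retaining bar, 280 (its x, long axis) x 20 (y) x 12 mm (z), 0.5 kg, lying flat on the bench. Origin: centre of its underside.
- bar_mid (a point): Centre of the bar, 6 mm above its underside.
- bottle: Brown glass bottle, 56 mm diameter, 150 mm tall, standing on the work board; stays. Origin: centre of its underside.
- tin: Steel can with paper label, 68 mm diameter, 75 mm tall, standing on the work board; stays. Origin: centre of its underside.
- jar: White jar with black lid, 50 mm diameter, 85 mm tall, standing close beside the bar's farther half; stays. Origin: centre of its underside.
- pot: Small aluminium can, 50 mm diameter, 55 mm tall, standing close beside the bar's nearer half; stays. Origin: centre of its underside.
- screwdriver: Screwdriver, 220 mm long, lying at the far side of the bench; stays. Origin near its middle, on the bench.
- brush: Wooden-handled brush lying at the left; stays. Origin near its middle, on the bench.
- offcut: Short steel bar offcut, 150 x 20 x 12 mm, too short for the crate, lying beyond the crate; stays. Origin: centre of its underside.
Mind the look-alikes: they are no part of the job. What is shaped like the pot but red is not meant. Leave any turquoise look-alike of the whole_b alone.

How it is judged:
By the outcome, as a careful person would: the job done as asked, in the order asked, and still so for the second after the job is handed in, with the robot touching nothing.
It also fails if it takes over 72 s, if anything falls off the work surface, if the arm or the gripper's body presses on something with over 40 N, if the wrist force passes 120 N, or if a joint passes its speed limit or range.

## Working session

There is one attempt and no reset: what is moved stays moved. The work goes in short steps, Python scripts to look and compute and a tool call to move; the robot and the scene stay as the last step left them, time stands still between calls to the robot, and variables do not carry over. Pictures are saved under pics/ and viewed, at most 10 in all, crops included, and the job is handed in when it is done.

Besides the shell and the picture viewer there is one more tool, called after "Request:" as a command line: name --argument value ..., lists and objects as JSON in quotes. servo_tool: Moves the arm, as the interface text tells. Shift numbers are shares of 250 mm and turn numbers shares of 0.15 rad, none past 1 either way. Its arguments: {"type":"object","properties":{"moves":{"type":"array"},"squeeze":{"type":"number"}},"required":["moves"]}

```bash
mkdir -p pics; ls; python3 - <<'E'
from station import *
import cv2,numpy as np
for n in("scene","top"):
    p,d=snapshot(n); np.savez(f"{n}0.npz",p=p,d=d); cv2.imwrite(f"pics/{n}0.png",cv2.resize(p[:,:,::-1],(768,576),interpolation=cv2.INTER_CUBIC))
    c=camera_model(n); print(n,{k:np.round(v,4).tolist() for k,v in c.items() if k!='name'})
print(get_obs())
E
```

```text
pics
scene {'fx': 360.2312, 'fy': 360.2312, 'cx': 255.4383, 'cy': 193.9337, 'k1': -0.0575, 'R': [[-0.4463, 0.8948, -0.0134], [0.5556, 0.2653, -0.788], [-0.7015, -0.3591, -0.6156]], 't': [0.2362, -0.2595, 1.3861]}
top {'fx': 405.9081, 'fy': 405.9081, 'cx': 250.6908, 'cy': 188.7988, 'k1': -0.0633, 'R': [[-0.0291, -0.9991, -0.0317], [-0.9913, 0.0329, -0.1277], [0.1286, 0.0277, -0.9913]], 't': [0.0639, 0.5631, 1.2197]}
{'time': 0.1, 'joints': array([ 1.17842675,  0.33278353, -0.06471248,  1.46082197,  0.02164226,
        1.34990535, -0.08847205]), 'qd': array([-0.00159661,  0.00022276,  0.00124482, -0.00154266,  0.00071954,
       -0.00020247,  0.00022536]), 'effort': array([ 1.13738039e-03, -6.24550009e+01,  2.43742601e-02, -3.90721858e+01,
       -6.15423010e-02,  3.65061325e-02,  6.23288003e-06]), 'tool_pos': array([ 0.22574658, -0.58245125,  0.22186613]), 'ee_rot': array([ 9.82951049e-01,  1.83866427e-01, -1.57058177e-04, -5.90208174e-04]), 'wrist_force': array([-0.08977982,  0.38208491,  0.26893766]), 'torque': array([-0.03923013,  0.0030424 , -0.0466255 ]), 'grip_force': 0.0, 'width': 0.08694962902611408}
```

View pics/scene0.png

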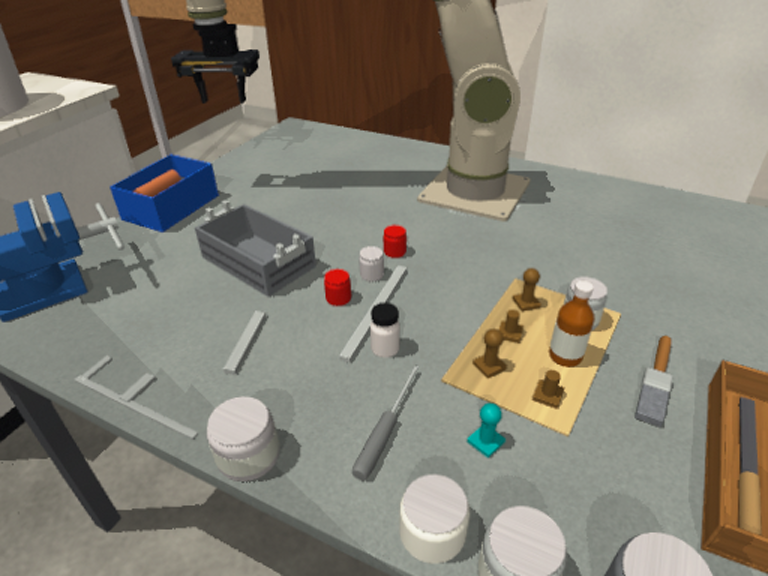

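View pics/top0.png

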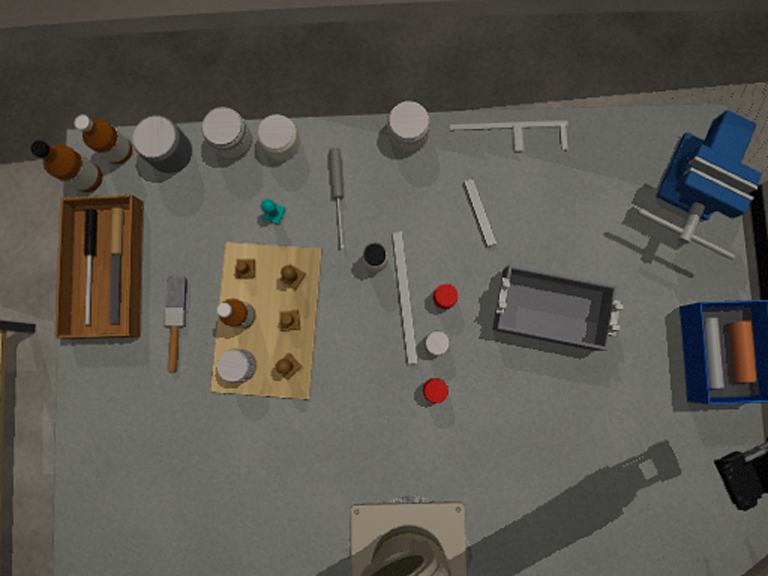

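Scene: bar, pot and jar stand right of the board. The short knobs appear at top-picture (245,268) and (289,320), and at scene-picture (549,385) and (513,323). The crate is at top (556,308) with saddles at (503,297) and (615,318). The turquoise knob and the red cans are decoys. Next I measure from both depth views.

```bash
cat > h.py <<'E'
from station import *
import cv2,numpy as np
def cloud(n,pd=None):
    p,d=pd if pd else snapshot(n); c=camera_model(n)
    K=np.array([[c['fx'],0,c['cx']],[0,c['fy'],c['cy']],[0,0,1]])
    v,u=np.mgrid[:384,:512]
    r=cv2.undistortPoints(np.stack([u,v],-1).reshape(-1,1,2).astype(float),K,np.array([c['k1'],0,0,0.]))[:,0]
    X=np.c_[r,np.ones(len(r))]*d.reshape(-1,1)
    W=(X-np.array(c['t']))@np.array(c['R'])
    W[d.ravel()==0]=np.nan
    return W.reshape(384,512,3),p
def load(n):
    z=np.load(f"{n}0.npz"); return cloud(n,(z['p'],z['d']))
def near(W,xy,r,z0,z1):
    P=W.reshape(-1,3); P=P[~np.isnan(P[:,0])]
    return P[(np.hypot(*(P[:,:2]-xy).T)<r)&(P[:,2]>z0)&(P[:,2]<z1)]
def rect(P):
    (c,s,a)=cv2.minAreaRect((P[:,:2]*1000).astype(np.float32)); b=cv2.boxPoints((c,s,a)); e=b[1]-b[0]; f=b[2]-b[1]
    l=e if np.linalg.norm(e)>np.linalg.norm(f) else f
    return np.round(c,1),np.round(s,1),round(float(np.degrees(np.arctan2(l[1],l[0]))%180),1)
E
cat > m.py <<'E'
from h import *
T,_=load('top');S,_=load('scene')
seed={'shA':(245,268),'shB':(289,320),'whA':(291,272),'whB':(287,365),'bar':(404,298),'pot':(437,344),'jar':(375,254),'tin':(235,365),'bottle':(235,312),'crateL':(503,297),'crateR':(615,318),'red1':(446,297)}
for k,(u,v) in seed.items():
    w=T[int(v/1.5),int(u/1.5)]; print(k,np.round(w*1000))
    for n,C in(('top',T),('scene',S)):
        if k[:2] in('sh','wh'):
            z=w[2]
            Q=near(C,w[:2],.03,.044,.1)
            if len(Q): print('  ',n,'upper',len(Q),'zmax',round(Q[:,2].max()*1e3,1),'c',rect(Q)[:2], 'med',np.round(np.median(Q,0)*1e3,1))
            F=near(C,w[:2],.036,.011,.021)
            if len(F): print('   foot',len(F),rect(F),'zmed',np.round(np.median(F[:,2])*1e3,1))
        elif k=='bar':
            Q=near(C,w[:2],.16,.006,.02); 
            # keep along line
            c=np.median(Q,0)
            for _ in range(3):
                vx,vy,x0,y0=cv2.fitLine(Q[:,:2].astype(np.float32),cv2.DIST_HUBER,0,.01,.01).ravel()
                dd=np.abs((Q[:,0]-x0)*vy-(Q[:,1]-y0)*vx); Q=Q[dd<.018]
            print('  ',n,len(Q),rect(Q),'z',np.round(np.percentile(Q[:,2],[50,90])*1e3,1))
        elif k[:5]=='crate':
            Q=near(C,w[:2],.045,.085,.11); print('  ',n,len(Q),len(Q) and (rect(Q),Q[:,2].max()))
            Q=near(C,w[:2],.045,.077,.084); print('   seat',n,len(Q),len(Q) and rect(Q))
        else:
            Q=near(C,w[:2],.045,max(w[2]-.012,.02),w[2]+.01); print('  ',n,len(Q),len(Q) and rect(Q))
E
python3 m.py
python3 - <<'E'
from h import *
T,p=load('top');S,_=load('scene')
for n,C in(('top',T),('scene',S)):
    P=C.reshape(-1,3);P=P[~np.isnan(P[:,0])]
    Q=P[(np.abs(P[:,0]-.57)<.15)&(P[:,1]<-.13)&(P[:,1]>-.45)&(P[:,2]>.06)&(P[:,2]<.078)]
    print(n,'rim',len(Q),rect(Q),np.median(Q[:,2]))
    Q=P[(np.abs(P[:,0]-.57)<.15)&(P[:,1]<-.1)&(P[:,1]>-.48)&(P[:,2]>.088)&(P[:,2]<.105)]
    print('prong',len(Q),rect(Q)); km=cv2.kmeans((Q[:,:2]*1e3).astype(np.float32),4,None,(3,50,.1),5,cv2.KMEANS_PP_CENTERS); print(km[2].round(1), np.bincount(km[1].ravel()))
E
```

```text
shA [607. 319.  43.]
   top upper 34 zmax 58.1 c (array([611.1, 325.5]), array([16.9, 18. ])) med [611.3 325.2  53.5]
   foot 99 (array([611.4, 315.5]), array([54.8, 40.1]), 87.9) zmed 15.8
   scene upper 78 zmax 54.3 c (array([612.5, 327.1]), array([20.4, 20.3])) med [615.4 326.9  52. ]
   foot 172 (array([612.5, 326.7]), array([40.6, 41.2]), 179.4) zmed 14.2
shB [494. 227.  54.]
   top upper 44 zmax 60.4 c (array([497.4, 232.5]), array([20.6, 18.6])) med [497.5 231.6  54. ]
   foot 105 (array([494.8, 224.9]), array([62.4, 51. ]), 77.2) zmed 14.8
   scene upper 59 zmax 55.5 c (array([497.6, 233.7]), array([20.1, 21.1])) med [501.8 234.1  52.1]
   foot 114 (array([498.1, 233.7]), array([40.7, 39.4]), 7.9) zmed 15.2
whA [589. 215.  81.]
   top upper 81 zmax 91.1 c (array([588.6, 223.4]), array([26.3, 27.3])) med [588.5 223.4  79.6]
   foot 91 (array([580.5, 217.8]), array([61.5, 48.3]), 50.6) zmed 15.5
   scene upper 174 zmax 84.8 c (array([593.1, 226.2]), array([23., 28.])) med [597.9 227.1  73.9]
   foot 152 (array([590.7, 225.5]), array([41.6, 39.2]), 58.5) zmed 15.1
whB [403. 227.
[... 1771 characters left out ...]
824084))
   seat scene 49 (array([ 477.1, -419.1]), array([16.7, 71.3]), 165.3)
red1 [530. -94.  56.]
   top 191 (array([536.8, -94.2]), array([44.4, 45.5]), 115.6)
   scene 175 (array([536.1, -93.8]), array([45.9, 45. ]), 36.0)
top rim 562 (array([ 502.3, -313.8]), array([239.9, 131.8]), 76.6) 0.07351314792841027
prong 79 (array([ 595.4, -336.3]), array([237.5, 245.7]), 166.0)
[[ 475.5 -420.9]
 [ 507.4 -199. ]
 [ 683.3 -479.9]
 [ 548.7 -208.3]] [37 21  2 19]
scene rim 782 (array([ 504.1, -310.6]), array([237.1, 133.7]), 77.1) 0.06985575290640963
prong 86 (array([ 596.7, -335.6]), array([243. , 246.1]), 166.1)
[[ 510.6 -197.3]
 [ 479.5 -419.2]
 [ 686.8 -479.1]
 [ 551.6 -206.1]] [19 42  2 23]
```

Request:
servo_tool --moves '[0.138,-0.142,0,0,0,0,0.4,0.138,-0.142,0,0,0,0,0.4,0.138,-0.142,0,0,0,0,0.4,0.138,-0.142,0,0,0,0,0.4,0.138,-0.142,0,0,0,0,0.4]' --squeeze 30

```text
time: 0.6
tool_pos: [0.3229, -0.3529, 0.2223]
ee_rot: [0.983, 0.184, -0.0, 0.0]
wrist_force: [1.3, -0.7, 0.1]
width: 0.0623
grip_force: 0.0
```

```bash
cat > go.py <<'E'
# usage: go.py x y z psi  (mm, deg): shift left to do in tool axes, units of moves
import sys; from station import *; import numpy as np
from scipy.spatial.transform import Rotation as R
o=get_obs(); r=R.from_quat(o['ee_rot']); p=o['tool_pos']
x,y,z,psi=map(float,sys.argv[1:]); a=np.radians(psi)
g=R.from_matrix(np.array([[np.cos(a),np.sin(a),0],[np.sin(a),-np.cos(a),0],[0,0,-1]]))
d=np.array([x,y,z])/1e3-p
print('t',round(o['time'],2),'pos',(p*1e3).round(1),'w',round(o['width']*1e3,1),'grip',round(o['grip_force'],1),'F',o['wrist_force'].round(1),'j',o['joints'].round(2))
w=(r.inv()*g).as_rotvec()/.15
print('shift now',(r.inv().apply(d)/.25).round(3),'after turn',(g.inv().apply(d)/.25).round(3),'rows',(np.linalg.norm(d)/.05).round(1),'turn',w.round(3))
E
python3 go.py 612 326.3 222 21.2
```

```text
t 0.6 pos [ 322.9 -352.9  222.3] w 62.3 grip 0.0 F [ 1.3 -0.7  0.1] j [ 0.96  0.02 -0.23  1.82  0.01  1.3  -0.47]
shift now [ 2.060e+00 -2.115e+00  1.000e-03] after turn [ 2.061e+00 -2.115e+00  1.000e-03] rows 14.8 turn [ 0.     0.002 -0.002]
```

Works as modelled. Continue with 15 rows.

Request:
servo_tool --moves '[0.137,-0.141,0,0,0,0,0.4,0.137,-0.141,0,0,0,0,0.4,0.137,-0.141,0,0,0,0,0.4,0.137,-0.141,0,0,0,0,0.4,0.137,-0.141,0,0,0,0,0.4]'

```text
time: 1.1
tool_pos: [0.4187, -0.1268, 0.2225]
ee_rot: [0.983, 0.184, -0.0, 0.0]
wrist_force: [1.0, -0.3, 0.3]
width: 0.0613
grip_force: 0.0
```

Request:
servo_tool --moves '[0.137,-0.141,0,0,0,0,0.4,0.137,-0.141,0,0,0,0,0.4,0.137,-0.141,0,0,0,0,0.4,0.137,-0.141,0,0,0,0,0.4,0.137,-0.141,0,0,0,0,0.4]'

```text
time: 1.6
tool_pos: [0.5149, 0.0992, 0.2225]
ee_rot: [0.983, 0.183, 0.0, 0.0]
wrist_force: [1.2, -0.5, -0.7]
width: 0.0606
grip_force: 0.0
```

Request:
servo_tool --moves '[0.137,-0.141,0,0,0,0,0.4,0.137,-0.141,0,0,0,0,0.4,0.137,-0.141,0,0,0,0,0.4,0.137,-0.141,0,0,0,0,0.4,0.1,-0.1,0,0,0,0,0.4]'

```text
time: 2.1
tool_pos: [0.6055, 0.3139, 0.2214]
ee_rot: [0.983, 0.185, -0.001, -0.0]
wrist_force: [-0.5, 0.1, 0.6]
width: 0.0608
grip_force: 0.0
```

```bash
python3 go.py 612 326.3 24 21.2
```

```text
t 2.1 pos [605.5 313.9 221.4] w 60.8 grip 0.0 F [-0.5  0.1  0.6] j [-0.05  0.57 -0.77  1.26  0.39  1.46 -1.97]
shift now [ 0.043 -0.036  0.789] after turn [ 0.042 -0.037  0.789] rows 4.0 turn [-0.006  0.01   0.008]
```

Request:
servo_tool --moves '[0.02,-0.016,0,0,0,0,0.4,0,0,0.18,0,0,0,0.4,0,0,0.18,0,0,0,0.4,0,0,0,0,0,0,0.4]'

```text
time: 2.5
tool_pos: [0.6062, 0.3132, 0.1258]
ee_rot: [0.983, 0.184, -0.005, 0.002]
wrist_force: [-0.1, -0.0, 0.2]
width: 0.0608
grip_force: 0.0
```

```bash
python3 go.py 612 326.3 24 21.2
```

```text
t 2.5 pos [606.2 313.2 125.8] w 60.8 grip 0.0 F [-0.1 -0.   0.2] j [-0.05  0.64 -0.74  1.37  0.43  1.31 -2.01]
shift now [ 0.045 -0.041  0.407] after turn [ 0.041 -0.04   0.407] rows 2.1 turn [ 0.016  0.069 -0.003]
```

Request:
servo_tool --moves '[0.043,-0.041,0.1,0,0,0,0.4,0,0,0,0,0,0,0.4,0,0,0,0,0,0,0.4]'

```text
time: 2.8
tool_pos: [0.6155, 0.3299, 0.1094]
ee_rot: [0.983, 0.184, 0.0, -0.0]
wrist_force: [-0.2, 0.5, 0.8]
width: 0.0607
grip_force: 0.0
```

```bash
python3 go.py 612 326.3 24 21.2
```

```text
t 2.8 pos [615.5 329.9 109.4] w 60.7 grip 0.0 F [-0.2  0.5  0.8] j [-0.08  0.68 -0.73  1.34  0.45  1.29 -2.03]
shift now [-0.018  0.008  0.342] after turn [-0.018  0.008  0.342] rows 1.7 turn [-0.001 -0.006 -0.002]
```

Request:
servo_tool --moves '[-0.018,0.008,0.14,0,0,0,0.4,0,0,0.12,0,0,0,0.4,0,0,0,0,0,0,0.4,0,0,0,0,0,0,0.4]'

```text
time: 3.2
tool_pos: [0.6124, 0.3263, 0.0448]
ee_rot: [0.983, 0.184, 0.001, -0.0]
wrist_force: [0.6, 0.3, 0.6]
width: 0.0608
grip_force: 0.0
```

```bash
python3 go.py 612 326.3 24 21.2
```

```text
t 3.2 pos [612.4 326.3  44.8] w 60.8 grip 0.0 F [0.6 0.3 0.6] j [-0.08  0.73 -0.71  1.41  0.49  1.18 -2.05]
shift now [-0.002 -0.     0.083] after turn [-0.002 -0.     0.083] rows 0.4 turn [-0.001 -0.01  -0.006]
```

Centred; descend, close, and lift only after checking.

Request:
servo_tool --moves '[0,0,0.083,0,0,0,0.4,0,0,0,0,0,0,-0.7,0,0,0,0,0,0,-0.7,0,0,0,0,0,0,-0.7,0,0,0,0,0,0,-0.7]' --squeeze 35

```text
time: 3.7
tool_pos: [0.6123, 0.3268, 0.0232]
ee_rot: [0.983, 0.184, 0.001, -0.0]
wrist_force: [-0.2, -0.7, 0.7]
width: 0.0363
grip_force: 0.0
```

```bash
python3 go.py 502.8 -312 240 21.2
```

```text
t 3.7 pos [612.3 326.8  23.2] w 36.3 grip 0.0 F [-0.2 -0.7  0.7] j [-0.09  0.75 -0.7   1.42  0.5   1.15 -2.06]
shift now [-1.33   2.224 -0.87 ] after turn [-1.332  2.224 -0.867] rows 13.7 turn [-0.001 -0.012 -0.002]
```

Request:
servo_tool --moves '[0,0,0,0,0,0,-0.7,0,0,0,0,0,0,-0.7,0,0,0,0,0,0,-0.7,0,0,0,0,0,0,-0.7,0,0,-0.04,0,0,0,-0.7]'

```text
time: 4.2
tool_pos: [0.6107, 0.3255, 0.0303]
ee_rot: [0.983, 0.184, -0.001, 0.001]
wrist_force: [0.0, -0.5, -3.7]
width: 0.0213
grip_force: 35.0
```

Request:
servo_tool --moves '[0,0,-0.19,0,0,0,-0.7,0,0,-0.19,0,0,0,-0.7,0,0,-0.19,0,0,0,-0.7,0,0,-0.19,0,0,0,-0.7,-0.1,0.165,0,0,0,0,-0.7]'

```text
time: 4.7
tool_pos: [0.603, 0.2879, 0.2301]
ee_rot: [0.982, 0.188, 0.005, -0.004]
wrist_force: [0.2, -0.2, -1.9]
width: 0.0211
grip_force: 35.0
```

Request:
servo_tool --moves '[-0.1,0.165,0,0,0,0,-0.7,-0.1,0.165,0,0,0,0,-0.7,-0.1,0.165,0,0,0,0,-0.7,-0.1,0.165,0,0,0,0,-0.7,-0.1,0.165,0,0,0,0,-0.7]'

```text
time: 5.2
tool_pos: [0.5602, 0.0392, 0.2218]
ee_rot: [0.983, 0.184, -0.0, 0.0]
wrist_force: [1.4, -0.6, -3.0]
width: 0.0213
grip_force: 35.0
```

Request:
servo_tool --moves '[-0.1,0.165,0,0,0,0,-0.7,-0.1,0.165,0,0,0,0,-0.7,-0.1,0.165,0,0,0,0,-0.7,-0.1,0.165,0,0,0,0,-0.7,-0.1,0.165,0,0,0,0,-0.7]'

```text
time: 5.7
tool_pos: [0.5181, -0.198, 0.2221]
ee_rot: [0.983, 0.184, -0.0, 0.0]
wrist_force: [2.2, -0.1, -2.7]
width: 0.0211
grip_force: 35.0
```

```bash
python3 go.py 513 -270 50 21.2
```

```text
t 5.7 pos [ 518.1 -198.   222.1] w 21.1 grip 35.0 F [ 2.2 -0.1 -2.7] j [ 0.83  0.24 -0.64  1.62  0.14  1.33 -1.03]
shift now [-0.123  0.261  0.688] after turn [-0.123  0.261  0.688] rows 3.7 turn [ 0.002  0.004 -0.001]
```

Request:
servo_tool --moves '[-0.06,0.13,0,0,0,0,-0.7,-0.063,0.131,0,0,0,0,-0.7,0,0,0,0,0,0,-0.7,0,0,0.19,0,0,0,-0.7,0,0,0.19,0,0,0,-0.7]'

```text
time: 6.2
tool_pos: [0.5147, -0.2683, 0.1269]
ee_rot: [0.983, 0.184, 0.001, 0.001]
wrist_force: [-0.3, 0.1, -3.7]
width: 0.0213
grip_force: 35.0
```

```bash
python3 go.py 513 -270 45 21.2
```

```text
t 6.2 pos [ 514.7 -268.3  126.9] w 21.3 grip 35.0 F [-0.3  0.1 -3.7] j [ 0.88  0.36 -0.58  1.68  0.21  1.16 -0.96]
shift now [-0.009  0.003  0.327] after turn [-0.009  0.004  0.327] rows 1.6 turn [ 0.015 -0.011 -0.004]
```

Request:
servo_tool --moves '[0,0,0.16,0,0,0,-0.7,0,0,0.14,0,0,0,-0.7,0,0,0,0,0,0,-0.7,0,0,0,0,0,0,0.1,0,0,0,0,0,0,0.1]'

```text
time: 6.7
tool_pos: [0.5159, -0.2686, 0.0547]
ee_rot: [0.983, 0.184, 0.002, 0.001]
wrist_force: [0.8, -0.3, 0.3]
width: 0.0306
grip_force: 0.0
```

Request:
servo_tool --moves '[0,0,0,0,0,0,0.1,0,0,0,0,0,0,0.1,0,0,0,0,0,0,0.1,0,0,-0.15,0,0,0,0.1,0,0,-0.19,0,0,0,0.1]'

```text
time: 7.2
tool_pos: [0.5128, -0.2674, 0.1362]
ee_rot: [0.983, 0.184, -0.001, -0.001]
wrist_force: [0.9, -1.0, -0.1]
width: 0.0476
grip_force: 0.0
```

```bash
python3 go.py 497.5 233.2 220 45
```

```text
t 7.2 pos [ 512.8 -267.4  136.2] w 47.6 grip 0.0 F [ 0.9 -1.  -0.1] j [ 0.88  0.36 -0.58  1.67  0.21  1.18 -0.95]
shift now [ 0.666 -1.89  -0.33 ] after turn [ 1.373 -1.459 -0.335] rows 10.2 turn [-0.025  0.011 -2.77 ]
```

Request:
servo_tool --moves '[0,0,-0.1,0,0,-0.92,0.4,0,0,-0.1,0,0,-0.92,0.4,0,0,-0.1,0,0,-0.93,0.4,0.125,-0.133,0,0,0,0,0.4,0.125,-0.133,0,0,0,0,0.4]'

```text
time: 7.7
tool_pos: [0.5115, -0.1767, 0.2128]
ee_rot: [0.924, 0.382, 0.001, 0.001]
wrist_force: [0.7, 1.5, 0.4]
width: 0.0606
grip_force: 0.0
```

Request:
servo_tool --moves '[0.125,-0.133,0,0,0,0,0.4,0.125,-0.133,0,0,0,0,0.4,0.125,-0.133,0,0,0,0,0.4,0.125,-0.133,0,0,0,0,0.4,0.125,-0.133,0,0,0,0,0.4]'

```text
time: 8.2
tool_pos: [0.504, 0.0529, 0.2124]
ee_rot: [0.924, 0.383, 0.0, 0.001]
wrist_force: [1.2, 0.2, -0.4]
width: 0.0609
grip_force: 0.0
```

Request:
servo_tool --moves '[0.125,-0.133,0,0,0,0,0.4,0.125,-0.133,0,0,0,0,0.4,0.125,-0.133,0,0,0,0,0.4,0.125,-0.13,0,0,0,0,0.4,0,0,0,0,0,0,0.4]'

```text
time: 8.7
tool_pos: [0.4968, 0.2404, 0.2125]
ee_rot: [0.922, 0.387, 0.001, -0.002]
wrist_force: [-0.3, -0.5, -0.2]
width: 0.061
grip_force: 0.0
```

```bash
python3 go.py 497.5 233.2 24 45
```

```text
t 8.7 pos [496.8 240.4 212.5] w 61.0 grip 0.0 F [-0.3 -0.5 -0.2] j [ 0.28  0.31 -0.97  1.63  0.26  1.33 -1.5 ]
shift now [-0.02   0.024  0.754] after turn [-0.018  0.022  0.754] rows 3.8 turn [-0.017 -0.017  0.062]
```

Request:
servo_tool --moves '[-0.018,0.021,0.15,0,0,0,0.4,0,0,0.18,0,0,0,0.4,0,0,0.17,0,0,0,0.4,0,0,0,0,0,0,0.4,0,0,0,0,0,0,0.4]'

```text
time: 9.2
tool_pos: [0.4998, 0.2264, 0.0878]
ee_rot: [0.924, 0.383, -0.0, -0.0]
wrist_force: [0.4, 0.6, -0.3]
width: 0.061
grip_force: 0.0
```

```bash
python3 go.py 497.5 233.2 24 45
```

```text
t 9.2 pos [499.8 226.4  87.8] w 61.0 grip 0.0 F [ 0.4  0.6 -0.3] j [ 0.24  0.43 -0.9   1.78  0.38  1.11 -1.57]
shift now [ 0.013 -0.026  0.255] after turn [ 0.013 -0.026  0.255] rows 1.3 turn [-0.003  0.     0.   ]
```

Request:
servo_tool --moves '[0.013,-0.026,0.03,0,0,0,0.4,0,0,0.1,0,0,0,0.4,0,0,0,0,0,0,0.3,0,0,0,0,0,0,0.2]'

```text
time: 9.6
tool_pos: [0.4978, 0.2337, 0.0556]
ee_rot: [0.924, 0.383, 0.001, 0.0]
wrist_force: [0.8, 1.1, -1.7]
width: 0.0554
grip_force: 0.0
```

```bash
python3 go.py 497.5 233.2 24 45
```

```text
t 9.6 pos [497.8 233.7  55.6] w 55.4 grip 0.0 F [ 0.8  1.1 -1.7] j [ 0.21  0.48 -0.88  1.81  0.42  1.06 -1.62]
shift now [-0.003  0.     0.127] after turn [-0.002  0.001  0.127] rows 0.6 turn [ 0.003 -0.007  0.001]
```

Request:
servo_tool --moves '[0,0,0.125,0,0,0,0.2,0,0,0,0,0,0,0.2,0,0,0,0,0,0,-0.7,0,0,0,0,0,0,-0.7,0,0,0,0,0,0,-0.7]'

```text
time: 10.1
tool_pos: [0.4982, 0.2335, 0.0244]
ee_rot: [0.924, 0.383, 0.001, 0.0]
wrist_force: [0.3, -0.6, 0.6]
width: 0.0357
grip_force: 0.0
```

Request:
servo_tool --moves '[0,0,0,0,0,0,-0.7,0,0,0,0,0,0,-0.7,0,0,0,0,0,0,-0.7,0,0,0,0,0,0,-0.7,0,0,-0.04,0,0,0,-0.7]'

```text
time: 10.6
tool_pos: [0.4966, 0.2325, 0.0323]
ee_rot: [0.924, 0.383, -0.001, 0.0]
wrist_force: [0.0, 0.0, -2.7]
width: 0.0211
grip_force: 35.0
```

```bash
python3 go.py 493 -355 220 45
```

```text
t 10.6 pos [496.6 232.5  32.3] w 21.1 grip 35.0 F [ 0.   0.  -2.7] j [ 0.19  0.51 -0.86  1.82  0.45  1.02 -1.64]
shift now [-1.673  1.651 -0.749] after turn [-1.672  1.652 -0.751] rows 12.3 turn [-0.005  0.014 -0.   ]
```

Request:
servo_tool --moves '[0,0,-0.19,0,0,0,-0.7,0,0,-0.19,0,0,0,-0.7,0,0,-0.19,0,0,0,-0.7,0,0,-0.17,0,0,0,-0.7,-0.139,0.137,0,0,0,0,-0.7]'

```text
time: 11.1
tool_pos: [0.4974, 0.1923, 0.2245]
ee_rot: [0.922, 0.388, 0.005, -0.001]
wrist_force: [1.0, 0.2, -2.3]
width: 0.0211
grip_force: 35.0
```

Request:
servo_tool --moves '[-0.139,0.137,0,0,0,0,-0.7,-0.139,0.137,0,0,0,0,-0.7,-0.139,0.137,0,0,0,0,-0.7,-0.139,0.137,0,0,0,0,-0.7,-0.139,0.137,0,0,0,0,-0.7]'

```text
time: 11.6
tool_pos: [0.4946, -0.0615, 0.2186]
ee_rot: [0.924, 0.383, 0.0, 0.0]
wrist_force: [0.8, 0.6, -2.1]
width: 0.021
grip_force: 35.0
```

Request:
servo_tool --moves '[-0.139,0.137,0,0,0,0,-0.7,-0.139,0.137,0,0,0,0,-0.7,-0.139,0.137,0,0,0,0,-0.7,-0.139,0.137,0,0,0,0,-0.7,-0.139,0.137,0,0,0,0,-0.7]'

```text
time: 12.1
tool_pos: [0.4929, -0.3053, 0.2184]
ee_rot: [0.924, 0.383, -0.0, 0.0]
wrist_force: [0.8, -0.1, -1.3]
width: 0.021
grip_force: 35.0
```

```bash
python3 go.py 493 -355 45 45
```

```text
t 12.1 pos [ 492.9 -305.3  218.4] w 21.0 grip 35.0 F [ 0.8 -0.1 -1.3] j [ 1.01  0.3  -0.65  1.56  0.18  1.34 -0.44]
shift now [-0.14   0.141  0.694] after turn [-0.14   0.141  0.694] rows 3.6 turn [0.    0.001 0.002]
```

Request:
servo_tool --moves '[-0.127,0.128,0,0,0,0,-0.7,0,0,0.17,0,0,0,-0.7,0,0,0.17,0,0,0,-0.7,0,0,0.17,0,0,0,-0.7,0,0,0,0,0,0,-0.7]'

```text
time: 12.6
tool_pos: [0.49, -0.3466, 0.0851]
ee_rot: [0.924, 0.383, -0.003, -0.004]
wrist_force: [-1.4, -0.1, -3.3]
width: 0.0214
grip_force: 35.0
```

```bash
python3 go.py 493 -355 45 45
```

```text
t 12.6 pos [ 490.  -346.6   85.1] w 21.4 grip 35.0 F [-1.4 -0.1 -3.3] j [ 1.01  0.47 -0.59  1.65  0.28  1.12 -0.44]
shift now [-0.015  0.034  0.16 ] after turn [-0.015  0.032  0.16 ] rows 0.8 turn [-0.068  0.009  0.001]
```

Request:
servo_tool --moves '[0,0,0.14,0,0,0,-0.7,0,0,0,0,0,0,-0.7,0,0,0,0,0,0,0.1,0,0,0,0,0,0,0.1,0,0,0,0,0,0,0.1]'

```text
time: 13.1
tool_pos: [0.4948, -0.3494, 0.058]
ee_rot: [0.924, 0.383, 0.001, 0.001]
wrist_force: [0.1, 0.6, 0.0]
width: 0.0375
grip_force: 0.0
```

Request:
servo_tool --moves '[0,0,0,0,0,0,0.1,0,0,0,0,0,0,0.1,0,0,0,0,0,0,0.1,0,0,-0.19,0,0,0,0.1,0,0,-0.19,0,0,0,0.1]'

```text
time: 13.6
tool_pos: [0.4927, -0.348, 0.1507]
ee_rot: [0.924, 0.383, -0.001, -0.001]
wrist_force: [1.4, -1.5, 0.4]
width: 0.0478
grip_force: 0.0
```

```bash
python3 go.py 539.5 -11.4 200 5.3
```

```text
t 13.6 pos [ 492.7 -348.   150.7] w 47.8 grip 0.0 F [ 1.4 -1.5  0.4] j [ 1.03  0.4  -0.61  1.58  0.24  1.23 -0.42]
shift now [ 1.085 -0.82  -0.195] after turn [ 0.311 -1.324 -0.197] rows 6.9 turn [-0.02   0.008  4.62 ]
```

Request:
servo_tool --moves '[0,0,-0.06,0,0,0.925,0.2,0,0,-0.06,0,0,0.925,0.2,0,0,-0.04,0,0,0.925,0.2,0,0,0,0,0,0.925,0.2,0,0,0,0,0,0.92,0.2]'

```text
time: 14.1
tool_pos: [0.4938, -0.3487, 0.191]
ee_rot: [0.999, 0.043, 0.0, 0.0]
wrist_force: [-0.3, -0.0, -0.7]
width: 0.0523
grip_force: 0.0
```

Request:
servo_tool --moves '[0.044,-0.189,0,0,0,0,0.2,0.044,-0.189,0,0,0,0,0.2,0.044,-0.189,0,0,0,0,0.2,0.044,-0.189,0,0,0,0,0.2,0.044,-0.189,0,0,0,0,0.2]'

```text
time: 14.6
tool_pos: [0.5265, -0.1064, 0.1908]
ee_rot: [0.999, 0.046, 0.0, 0.0]
wrist_force: [1.0, -0.5, -0.9]
width: 0.0521
grip_force: 0.0
```

Request:
servo_tool --moves '[0.044,-0.189,0,0,0,0,0.2,0.044,-0.185,0,0,0,0,0.2,0,0,0,0,0,0,0.2,0,0,0,0,0,0,0.2]'

```text
time: 15.0
tool_pos: [0.5399, -0.012, 0.1906]
ee_rot: [0.999, 0.048, 0.0, 0.0]
wrist_force: [1.2, -1.1, 0.4]
width: 0.0522
grip_force: 0.0
```

```bash
python3 go.py 539.5 -11.4 4 5.3
```

```text
t 15.0 pos [539.9 -12.  190.6] w 52.2 grip 0.0 F [ 1.2 -1.1  0.4] j [ 0.57  0.24 -0.72  1.7   0.16  1.26 -1.66]
shift now [-0.001 -0.003  0.747] after turn [-0.001 -0.003  0.747] rows 3.7 turn [ 0.001 -0.     0.018]
```

Request:
servo_tool --moves '[0,0,0.16,0,0,0,0.2,0,0,0.18,0,0,0,0.2,0,0,0.18,0,0,0,0.2,0,0,0,0,0,0,0.2,0,0,0,0,0,0,0.2]'

```text
time: 15.5
tool_pos: [0.54, -0.0142, 0.0613]
ee_rot: [0.999, 0.045, -0.0, -0.0]
wrist_force: [0.3, -0.6, 1.0]
width: 0.052
grip_force: 0.0
```

```bash
python3 go.py 539.5 -11.4 4 5.3
```

```text
t 15.5 pos [540.  -14.2  61.3] w 52.0 grip 0.0 F [ 0.3 -0.6  1. ] j [ 0.52  0.38 -0.68  1.83  0.28  1.02 -1.75]
shift now [-0.001 -0.011  0.229] after turn [-0.001 -0.011  0.229] rows 1.1 turn [-0.002  0.005 -0.01 ]
```

Request:
servo_tool --moves '[0,-0.01,0.12,0,0,0,0.2,0,0,0.07,0,0,0,0.2,0,0,0,0,0,0,0.2,0,0,0,0,0,0,0.2]'

```text
time: 15.9
tool_pos: [0.5413, -0.0111, 0.0155]
ee_rot: [0.999, 0.046, 0.001, 0.0]
wrist_force: [0.2, -0.0, 0.5]
width: 0.0525
grip_force: 0.0
```

```bash
python3 go.py 539.5 -11.4 4 5.3
```

```text
t 15.9 pos [541.3 -11.1  15.5] w 52.5 grip 0.0 F [ 0.2 -0.   0.5] j [ 0.49  0.45 -0.66  1.86  0.34  0.94 -1.8 ]
shift now [-0.007  0.     0.046] after turn [-0.007  0.     0.046] rows 0.2 turn [ 0.005 -0.019 -0.006]
```

Request:
servo_tool --moves '[-0.006,0,0.046,0,0,0,0.2,0,0,0,0,0,0,0.2,0,0,0,0,0,0,-0.7,0,0,0,0,0,0,-0.7,0,0,0,0,0,0,-0.7]' --squeeze 55

```text
time: 16.4
tool_pos: [0.5384, -0.0109, 0.0019]
ee_rot: [0.999, 0.046, 0.0, 0.0]
wrist_force: [-0.1, -0.3, -0.6]
width: 0.0361
grip_force: 0.0
```

Request:
servo_tool --moves '[0,0,0,0,0,0,-0.7,0,0,0,0,0,0,-0.7,0,0,0,0,0,0,-0.7,0,0,0,0,0,0,-0.7,0,0,0,0,0,0,-0.7]'

```text
time: 16.9
tool_pos: [0.5383, -0.0108, 0.0016]
ee_rot: [0.999, 0.046, 0.0, -0.0]
wrist_force: [-0.1, -0.1, 2.3]
width: 0.0194
grip_force: 55.0
```

```bash
python3 go.py 502.8 -312 180 76.7
```

```text
t 16.9 pos [538.3 -10.8   1.6] w 19.4 grip 55.0 F [-0.1 -0.1  2.3] j [ 0.48  0.47 -0.65  1.88  0.35  0.91 -1.81]
shift now [-0.252  1.187 -0.713] after turn [-1.205  0.139 -0.713] rows 7.0 turn [ 1.000e-03 -1.000e-03 -8.309e+00]
```

Request:
servo_tool --moves '[0,0,-0.05,0,0,0,-0.7,0,0,-0.15,0,0,0,-0.7,0,0,-0.18,0,0,0,-0.7,0,0,-0.18,0,0,0,-0.7,0,0,-0.16,0,0,0,-0.7]'

```text
time: 17.4
tool_pos: [0.5378, -0.0107, 0.1842]
ee_rot: [0.999, 0.046, 0.0, 0.0]
wrist_force: [0.3, -0.6, -4.2]
width: 0.0191
grip_force: 55.0
```

Request:
servo_tool --moves '[0,0,0,0,0,-0.6,-0.7,0,0,0,0,0,-0.85,-0.7,0,0,0,0,0,-0.85,-0.7,0,0,0,0,0,-0.85,-0.7,0,0,0,0,0,-0.85,-0.7]'

```text
time: 17.9
tool_pos: [0.5377, -0.0109, 0.1819]
ee_rot: [0.94, 0.342, -0.0, 0.0]
wrist_force: [-0.3, 1.0, -4.0]
width: 0.0192
grip_force: 55.0
```

Request:
servo_tool --moves '[0,0,0,0,0,-0.85,-0.7,0,0,0,0,0,-0.85,-0.7,0,0,0,0,0,-0.85,-0.7,0,0,0,0,0,-0.85,-0.7,0,0,0,0,0,-0.85,-0.7]'

```text
time: 18.4
tool_pos: [0.5377, -0.0109, 0.1818]
ee_rot: [0.785, 0.619, -0.0, -0.0]
wrist_force: [-0.3, -0.3, -3.7]
width: 0.0196
grip_force: 55.0
```

```bash
python3 go.py 502.8 -312 180 76.7
```

```text
t 18.4 pos [537.7 -10.9 181.8] w 19.6 grip 55.0 F [-0.3 -0.3 -3.7] j [ 0.71  0.28 -0.9   1.71  0.23  1.26 -0.48]
shift now [-1.204  0.145  0.008] after turn [-1.204  0.141  0.007] rows 6.1 turn [-0.004  0.004 -0.022]
```

Request:
servo_tool --moves '[-0.1,0.01,0,0,0,0,-0.7,-0.15,0.018,0,0,0,0,-0.7,-0.17,0.02,0,0,0,0,-0.7,-0.17,0.02,0,0,0,0,-0.7,-0.17,0.02,0,0,0,0,-0.7]'

```text
time: 18.9
tool_pos: [0.5133, -0.2022, 0.182]
ee_rot: [0.787, 0.617, -0.0, 0.0]
wrist_force: [1.1, 0.2, -4.3]
width: 0.0195
grip_force: 55.0
```

Request:
servo_tool --moves '[-0.17,0.02,0,0,0,0,-0.7,-0.15,0.018,0,0,0,0,-0.7,-0.08,0.01,0,0,0,0,-0.7,0,0,0,0,0,0,-0.7,0,0,0.1,0,0,0,-0.7]'

```text
time: 19.4
tool_pos: [0.5038, -0.3008, 0.1594]
ee_rot: [0.787, 0.617, 0.001, 0.002]
wrist_force: [1.3, 0.1, -3.9]
width: 0.0198
grip_force: 55.0
```

Request:
servo_tool --moves '[0,0,0.05,0,0,0,-0.7,0,0,0,0,0,0,-0.7,0,0,0,0,0,0,-0.7,0,0,0,0,0,0,-0.7]'

```text
time: 19.8
tool_pos: [0.5026, -0.3004, 0.1451]
ee_rot: [0.787, 0.617, 0.0, 0.001]
wrist_force: [0.1, -0.4, -4.5]
width: 0.0191
grip_force: 55.0
```

```bash
python3 go.py 502.8 -312 82 76.7; cat > look.py <<'E'
from h import *; import sys
k=sys.argv[1]; ims=[]
for n,(r0,r1,c0,c1) in(('scene',(110,210,100,240)),('top',(160,260,310,450))):
    C,p=cloud(n); ims.append(cv2.resize(p[r0:r1,c0:c1,::-1],None,fx=4,fy=4,interpolation=cv2.INTER_CUBIC))
    P=C.reshape(-1,3); P=P[~np.isnan(P[:,0])]
    a=np.radians(76.7); e=np.array([np.cos(a),np.sin(a)]); q=P[:,:2]-[.5028,-.312]; s=q@e; l=q@[-e[1],e[0]]
    for lo,hi in((-.16,-.05),(.05,.16)):
        m=(s>lo)&(s<hi)&(abs(l)<.022)&(P[:,2]>.102 if len(sys.argv)<3 else P[:,2]>.086)&(P[:,2]<.14)
        m2=(s>lo)&(s<hi)&(abs(l)<.036)&(P[:,2]>.085)&(P[:,2]<.102)
        if m.sum(): 
            print(n,'bar',m.sum(),'s',(np.percentile(s[m],[0,100])*1e3).round(),'lat range',(np.percentile(l[m],[3,50,97])*1e3).round(1),'z',(np.percentile(P[m,2],[10,50,97])*1e3).round(1))
        if m2.sum(): print('   prong lat',(np.percentile(l[m2],[0,50,100])*1e3).round(1),m2.sum())
cv2.imwrite(f'pics/{k}.png',cv2.resize(np.vstack(ims),(420,600)))
E
python3 look.py l1
```

```text
t 19.8 pos [ 502.6 -300.4  145.1] w 19.1 grip 55.0 F [ 0.1 -0.4 -4.5] j [ 1.05  0.39 -0.73  1.64  0.28  1.22  0.02]
shift now [-0.045  0.011  0.253] after turn [-0.045  0.011  0.253] rows 1.3 turn [ 0.008  0.003 -0.055]
   prong lat [-26.6 -16.1  26.3] 51
   prong lat [-28.1 -18.7  23.5] 49
top bar 1 s [105. 105.] lat range [21. 21. 21.] z [102.2 102.2 102.2]
   prong lat [-25.8  18.6  26.4] 32
```

View pics/l1.png

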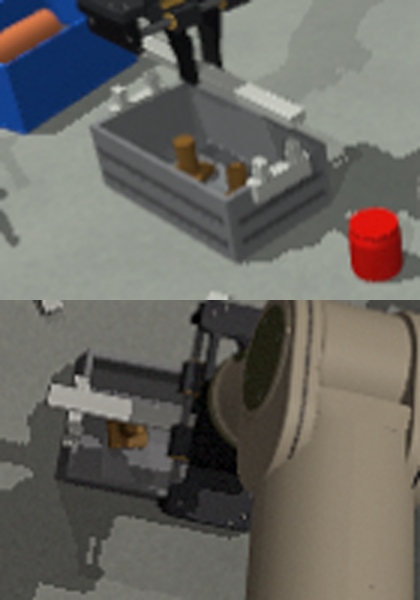

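Both knobs stand inside the crate. The bar is held level above it, with its left end above the left saddle. I measure the bar's line against the prongs.

```bash
cat > bar.py <<'E'
from h import *; import sys
z0,z1=float(sys.argv[1]),float(sys.argv[2])
for n in('scene','top'):
    C,p=cloud(n); P=C.reshape(-1,3); P=P[~np.isnan(P[:,0])]
    a=np.radians(76.7); e=np.array([np.cos(a),np.sin(a)]); q=P[:,:2]-[.5028,-.312]; s=q@e; l=q@[-e[1],e[0]]
    for lo,hi in((-.17,-.05),(.05,.165)):
        m=(s>lo)&(s<hi)&(abs(l)<.03)&(P[:,2]>z0)&(P[:,2]<z1)
        if m.sum()>5: print(n,m.sum(),'s',(s[m].min()*1e3).round(),(s[m].max()*1e3).round(),rect(P[m]),'lat',(np.percentile(l[m],[2,50,98])*1e3).round(1),'z',(np.percentile(P[m,2],[5,50,97])*1e3).round(1))
E
python3 bar.py .135 .165
```

```text
scene 40 s -84.0 -50.0 (array([ 484.8, -377. ]), array([33.7, 20. ]), 73.5) lat [-7.5  0.6 11.8] z [146.7 154.  156. ]
scene 223 s 50.0 152.0 (array([ 526.9, -213.8]), array([102.3,  23.2]), 75.9) lat [-12.   -5.4   9. ] z [143.3 152.5 154.7]
top 274 s 50.0 150.0 (array([ 525.3, -214.6]), array([99.2, 20.4]), 76.5) lat [-9.3  0.9 10.6] z [149.  154.5 158.6]
```

Request:
servo_tool --moves '[-0.045,0.006,0,0,0,-0.03,-0.7,0,0,0.06,0,0,0,-0.7,0,0,0.08,0,0,0,-0.7,0,0,0,0,0,0,-0.7,0,0,0,0,0,0,-0.7]'

```text
time: 20.5
tool_pos: [0.5004, -0.3118, 0.1085]
ee_rot: [0.786, 0.619, -0.0, -0.001]
wrist_force: [-0.3, -0.2, -4.4]
width: 0.0195
grip_force: 55.0
```

Request:
servo_tool --moves '[0,0,0,0,0,0,-0.7,0,0,0,0,0,0,-0.7]'

```text
time: 20.7
tool_pos: [0.5013, -0.3121, 0.1099]
ee_rot: [0.786, 0.619, 0.0, 0.001]
wrist_force: [-0.7, -0.1, -4.0]
width: 0.0195
grip_force: 55.0
```

```bash
python3 go.py 502.8 -312 82 76.7; python3 bar.py .102 .135
```

```text
t 20.7 pos [ 501.3 -312.1  109.9] w 19.5 grip 55.0 F [-0.7 -0.1 -4. ] j [ 1.05  0.44 -0.71  1.66  0.31  1.16  0.02]
shift now [0.002 0.006 0.112] after turn [0.002 0.006 0.112] rows 0.6 turn [ 0.009  0.003 -0.029]
scene 53 s -106.0 -50.0 (array([ 483.6, -387.4]), array([56.1, 21.3]), 74.8) lat [-9.7 -4.1 11.6] z [107.5 118.4 120.5]
scene 196 s 50.0 141.0 (array([ 526.7, -219.5]), array([90.8, 21.7]), 76.9) lat [-12.6  -6.3   8.2] z [108.5 117.3 119.9]
top 230 s 50.0 139.0 (array([ 525.2, -220.1]), array([87.9, 20.5]), 75.8) lat [-10.3  -0.    9.2] z [115.4 119.2 123.3]
```

Request:
servo_tool --moves '[0,0,0.03,0,0,0,-0.7,0,0,0.03,0,0,0,-0.7,0,0,0.03,0,0,0,-0.7,0,0,0,0,0,0,-0.7,0,0,0,0,0,0,-0.7]'

```text
time: 21.3
tool_pos: [0.5006, -0.3117, 0.0862]
ee_rot: [0.786, 0.619, -0.0, -0.0]
wrist_force: [0.2, 0.0, -3.9]
width: 0.0192
grip_force: 55.0
```

Request:
servo_tool --moves '[0,0,0.008,0,0,0,-0.7,0,0,0,0,0,0,-0.7,0,0,0,0,0,0,-0.7]'

```text
time: 21.6
tool_pos: [0.5009, -0.312, 0.0847]
ee_rot: [0.786, 0.619, 0.0, 0.0]
wrist_force: [0.5, 0.0, -4.0]
width: 0.019
grip_force: 55.0
```

Request:
servo_tool --moves '[0,0,0.006,0,0,0,-0.7,0,0,0.002,0,0,0,-0.7,0,0,0,0,0,0,-0.7,0,0,0,0,0,0,-0.7]'

```text
time: 22.0
tool_pos: [0.5008, -0.3119, 0.0826]
ee_rot: [0.786, 0.619, 0.0, 0.0]
wrist_force: [0.5, 0.2, -3.9]
width: 0.0195
grip_force: 55.0
```

Request:
servo_tool --moves '[0,0,0.004,0,0,0,-0.7,0,0,0,0,0,0,-0.7,0,0,0,0,0,0,-0.7]'

```text
time: 22.3
tool_pos: [0.5009, -0.3119, 0.0817]
ee_rot: [0.786, 0.619, 0.0, 0.0]
wrist_force: [-0.5, -0.3, -2.9]
width: 0.0196
grip_force: 55.0
```

Request:
servo_tool --moves '[0,0,0.003,0,0,0,-0.7,0,0,0,0,0,0,-0.7,0,0,0,0,0,0,-0.7]'

```text
time: 22.6
tool_pos: [0.5009, -0.312, 0.0816]
ee_rot: [0.786, 0.619, -0.0, 0.0]
wrist_force: [-3.0, 1.0, 4.2]
width: 0.0194
grip_force: 55.0
```

```bash
python3 look.py l2 x; python3 bar.py .0865 .097; python3 go.py 502 -312 82 76.7
```

```text
scene bar 42 s [-114.  -51.] lat range [-8.8 -0.1 19.6] z [87.6 90.4 94.1]
   prong lat [-26.7  -0.4  20.7] 45
scene bar 163 s [ 51. 140.] lat range [-19.5  -2.   18.9] z [88.1 90.2 96.6]
   prong lat [-27.6  -3.7  27.4] 191
top bar 236 s [ 50. 139.] lat range [-17.5  -0.4  17.6] z [ 89.4  91.9 100. ]
   prong lat [-25.8   0.3  26.4] 251
scene 38 s -115.0 -52.0 (array([ 479.8, -392.9]), array([68.2, 19.6]), 59.3) lat [-9.6  0.5 20.5] z [88.2 90.4 92.6]
scene 167 s 50.0 140.0 (array([ 530.5, -220. ]), array([51.2, 90.4]), 92.4) lat [-26.3  -2.6  20.3] z [87.8 90.4 96.5]
top 229 s 51.0 139.0 (array([ 520.2, -217.6]), array([88.5, 51. ]), 60.9) lat [-17.    0.1  22.5] z [87.7 91.6 96.2]
t 22.8 pos [ 500.9 -311.9   81.6] w 19.2 grip 55.0 F [-4.6  1.6  5.4] j [ 1.04  0.47 -0.7   1.69  0.33  1.11  0.01]
shift now [ 0.001  0.004 -0.001] after turn [ 0.001  0.004 -0.001] rows 0.0 turn [ 0.002  0.004 -0.029]
```

View pics/l2.png

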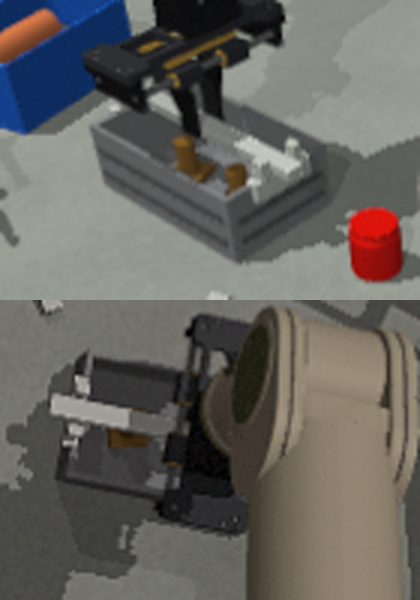

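The bar's top is at about 91 mm, as expected when seated. It lies between the prongs at the left, and the contact force has reversed, so it is resting in the saddles. Release and retreat straight up.

Request:
servo_tool --moves '[0,0,0,0,0,0,-0.1,0,0,0,0,0,0,-0.1,0,0,0,0,0,0,-0.1,0,0,0,0,0,0,-0.1,0,0,0,0,0,0,-0.1]'

```text
time: 23.3
tool_pos: [0.5008, -0.3119, 0.0808]
ee_rot: [0.786, 0.619, 0.0, 0.0]
wrist_force: [0.0, -0.4, -0.6]
width: 0.0385
grip_force: 0.0
```

Request:
servo_tool --moves '[0,0,-0.04,0,0,0,-0.1,0,0,-0.1,0,0,0,-0.1,0,0,-0.19,0,0,0,-0.1,0,0,-0.19,0,0,0,-0.1,0,0,0,0,0,0,-0.1]'

```text
time: 23.8
tool_pos: [0.5038, -0.3126, 0.2185]
ee_rot: [0.785, 0.619, 0.002, 0.005]
wrist_force: [0.6, -0.2, 0.4]
width: 0.0393
grip_force: 0.0
```

Request:
servo_tool --moves '[0.19,0,0,0,0,0,-0.1,0.19,0,0,0,0,0,-0.1,0.19,0,0,0,0,0,-0.1,0.19,0,0,0,0,0,-0.1,0.19,0,0,0,0,0,-0.1]'

```text
time: 24.3
tool_pos: [0.5566, -0.0792, 0.2115]
ee_rot: [0.786, 0.619, 0.0, 0.0]
wrist_force: [1.6, -1.3, -0.6]
width: 0.0388
grip_force: 0.0
```

Request:
servo_tool --moves '[0,0,0,0,0,0,-0.1,0,0,0,0,0,0,-0.1]'

```text
time: 24.5
tool_pos: [0.5566, -0.0797, 0.2113]
ee_rot: [0.785, 0.62, 0.0, 0.0]
wrist_force: [0.2, -1.2, -0.2]
width: 0.0389
grip_force: 0.0
```

```bash
python3 bar.py .0865 .096; python3 - <<'E'
from h import *
a=[cv2.resize(cloud(n)[1][:,:,::-1],(400,300)) if 0 else cloud(n)[1][60:330,:,::-1] for n in('scene','top')]
cv2.imwrite('pics/f.png',cv2.resize(np.vstack(a),(569,600)))
E
```

```text
scene 122 s -142.0 -53.0 (array([ 477.5, -406.8]), array([47.8, 86.2]), 93.5) lat [-25.1  -0.7  20. ] z [87.5 90.1 94.2]
scene 166 s 51.0 140.0 (array([ 531.1, -218.1]), array([49.3, 87.6]), 93.5) lat [-26.   -2.   21.8] z [87.4 90.3 95.6]
top 224 s -141.0 -50.0 (array([ 481.4, -405.9]), array([90.9, 47.4]), 60.0) lat [-16.1   2.1  19. ] z [87.9 91.6 95.2]
top 32 s 50.0 66.0 (array([ 516.1, -256.3]), array([14.6, 20.5]), 175.6) lat [-9.7 -1.4  9.1] z [88.  92.  95.1]
```

View pics/f.png

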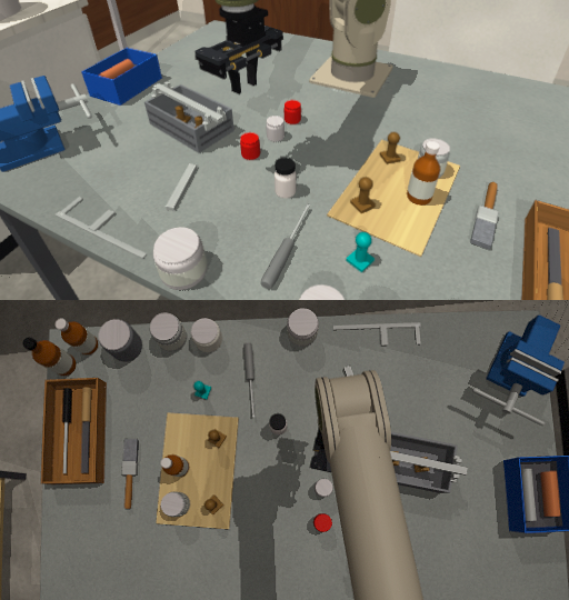

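The bar lies in both saddles, from -142 to +140 mm along the crate with its top at about 91 mm. Both shorts are in the crate, and the good knobs, pot, jar, bottle and tin still stand.

```bash
python3 -c "
from station import *
print(hand_in())"
```

```text
the job is handed in; nothing more can be done
None
```

I dropped both short knobs into the grey crate, then set the long bar down in both end saddles, sticking out about 21 mm beyond each. In the last pictures everything else still stood or lay where it was, and I handed the job in at about 25 s of the 72 s allowed.

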